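Seat a printing block under the lip of its bench holder

TASK

Load the mounted printing block into the bench holder: slide its steel toe under the green overhanging lip, push it gently against the spring shoe just until its tail clears the low steel bar, and let it down flat on the bed behind the bar. Let go so that the spring holds it against the bar, never press the block hard against the holder, and leave the ink tin, the marker and the blank wood block where they are.

Things in the scene. Friction and masses are not known exactly. Their poses are not given: they have to be found in the camera images.
- block_grip (a point): Loose block, about 0.33 kg: brown wood 60 (x) x 48 (y) x 44 (z) mm with a carved dark top, on a steel plate 102 x 44 x 8 mm. Point: centre of the wood, 30 mm above the plate's underside. x points to the toe, z up. The plate reaches 66 mm from it in +x (toe: 36 mm of bare plate) and 36 mm in -x (tail: 6 mm bare). Grasp the wood across y from above. Starts flat on the table.
- block_toe (a point): Middle of the toe's front end face on the same block, 4 mm above the plate's underside. Same axes as block_grip.
- holder: Fixed holder. Origin on the table, x = sliding direction into the pocket, z up. Dark steel bed x = -90 to +88 mm, 104 mm wide, flat top at z = 14 mm. On it a bright steel frame: a cross bar (10 mm wide in x, 5 mm high) and 5 mm high side strips (outside y = +-37 mm). Seated, the plate lies flat on the bed behind the bar: block_grip at z = 44 mm (49 mm if on the bar). Over 32 N in all breaks it.
- lip_edge (a point): On the holder (holder axes, at x 41, y 0, z 29.5 mm): middle of the lower front edge of the green lip. The lip runs 46 mm in +x from here and is 10 mm thick; its underside is 15.5 mm above the bed. The pocket under it is 50 mm wide between cheeks (y = -25 to +25 mm), open to -x; inside it a brass spring shoe, 46 mm wide and 14 mm high, faces the toe.
- bar_mid (a point): On the holder (x -45, y 0, z 14 mm): mid range of the bar's pocket-side face. The frame with bar and shoe is clamped up to 12 mm off in +-x, unmeasured: find the shoe by touch. The free shoe's face is always 95.5 mm beyond the bar's face, so the plate clears the bar after pushing the shoe back 6.5 mm; hard stop at 9 mm. Spring: 3 N at first touch, 0.4 N more per mm.
- ink_tin: Bystander: round grey jar, 68 mm across, 60 mm high; origin under its centre. Leave it.
- marker: Bystander: black marker, 140 mm long with a blue end, 16 mm thick, lying on the table; origin under its middle, x along it. Leave it.
- blank: Bystander: plain pale wood block without a plate, 70 x 50 x 22 mm; origin under its centre. Leave it.
Mind the look-alikes: they are no part of the job. Of the things that look like the holder, take the one that is farthest from the robot's base at the start. There is more than one size of the part that bears block_grip; the job needs the larger.

How it is judged (in metres and radians):
On the way:
1. the toe is under the lip (x of block_toe in the frame of holder above 0.042 m and z of block_toe in the frame of holder below 0.0295 m and y of block_toe in the frame of holder between -0.025 and 0.025 m).
At the end, for the whole second after the job is handed in: The block lies flat on the bed behind the bar (block_grip 44 mm above the table within 1.8 mm, tilt under 0.03 rad), toe end in the pocket (holder x 43 to 73 mm, y within 6 mm, aligned within 0.15 rad), released, at rest; tin, marker and blank within 20 mm of their starts (z of block_grip in the frame of holder between 0.0422 and 0.0458 m and angle between block_grip's own z axis and vertical below 0.03 rad and x of block_toe in the frame of holder between 0.043 and 0.073 m and y of block_toe in the frame of holder between -0.006 and 0.006 m and angle between the x axis of block_grip and the x axis of holder, either way round below 0.15 rad and linear speed of block below 0.01 m/s and distance of each of ink_tin, marker, blank from where it was at the start of the episode below 0.02 m); the robot touches nothing.
It fails at once if the block is pressed against the holder with more than 32 N, all its contacts added up (contact force between block and holder above 32 N).
It fails at once if a bystander is pushed more than 20 mm (distance of any of ink_tin, marker, blank from where it was at the start of the episode above 0.02 m).
It also fails if it takes over 45 s, if anything falls off the work surface, if the arm or the gripper's body presses on something with over 40 N, if the wrist force passes 120 N, or if a joint passes its speed limit or range.

ROBOT

A 6-joint arm with a two-finger parallel gripper is mounted at the origin on the work surface. World frame = base frame: x ahead of the robot, y to its left, z up, the work surface at z = 0. Lengths are in mm, angles in rad, forces in N, time in s.
With the tool pointing down it reaches from about 275 to 750 mm from the base axis. Payload 10.2 kg.
Tool frame: the origin (TCP) lies midway between the tips of the shut fingers; the grasp point (between the pads) lies grip_depth behind it (grip_depth is the distance from the TCP to the grasp point, in mm); z points along the fingers, y is the line along which they close (so a half turn about z gives the same grasp; the last joint's range is limited). The gripper opens to 85 mm and grips with 20 to 120 N. Pads are 22 mm wide; open, the fingers measure 114 mm over their backs; the gripper's body (76 mm by 85 mm) begins 54 mm behind the grasp point. The pads swing forward as they close: fully open they stand 13 mm farther back than shut.
Start: joints at [0.968, 0.313, 1.498, -0, 1.331, -0.223], TCP at [194.649, 487.589, 231.294] pointing down, gripper open.
Joint ranges: [-2.94, 2.94], [-0.97, 2.17], [0.19, 2.56], [-1.23, 4.37], [0.02, 3.11], [-2.88, 2.88]. Speed limits (rad/s): [2.39, 2.39, 3.01, 3.14, 3.14, 3.14].

INTERFACE

Orientations are given as a unit quaternion [w, x, y, z].
In Python, from rig import * gives the robot as it stands.
- The arm moves only by the tool servo_tool, never from a script. Its argument "commands" is a list of rows, each a list of 3 entries, a list of its own where there are three numbers: the gripper command: -1 is fully open, 1 is shut, values between are in proportion, then the shift along the tool's x, y, z in m, then the turn, a rotation vector about the tool's x, y, z in units of 6 degrees (1.0 is 6 degrees). In form: [[grip, [dx, dy, dz], [ax, ay, az]], ...]. A call has 1 to 10 rows; each row shifts and turns the commanded pose from where the row before left it, along the tool's axes as they then stand; what a row does not reach is not made up. A row lasts 1/12 s, in which the tool goes at most 41.7 mm and 7.16 degrees, less where a joint would pass 70% of its speed; a pose out of reach is approached as far as the arm can. A call is refused whole if a number of a shift passes 0.0417 or a number of a turn 1, either way. A call with a gripper value outside its range is refused whole. The fingers move at their own pace and stop on an object; "squeeze" is the grip in N (left out, the last holds). Time passes only in rows, so rows that do not move let the fingers close. It gives the time, the measured TCP pose, the force, the opening and the grip force at its end, in the units of the state.
- sense(): the state, without advancing time (a new reading comes with each control period).
- capture(name): name is "scene" or "top" or "wrist"; returns a dict with "pixels" (480x640x3 uint8, red, green, blue), "z_map" (480x640 float32, mm along the optical axis (not along the pixel's ray), 0 where there is no reading), "fx", "fy", "cx", "cy" (pixels), "distortion" ([k1, k2, p1, p2, k3] as OpenCV has them; the pictures are not rectified), "rvec" (rotation vector, rad) and "tvec" (3), from world to camera coordinates, as OpenCV has them; the wrist camera has in their place "T_tool_cam" (4x4, takes a point from camera to tool coordinates, whose origin is the TCP and whose axes are the flange's). Camera axes: x right, y down, z forward; pixel columns grow to the right and rows downward; lengths in mm; the calibration is good to about 2 mm. A picture is of the moment at which its call begins: read the wrist's pose just before it.
- finish_job(): hands the job in; it is judged then, once.
The state is a dict: "time_s": time; "joints": joint angles; "dq": joint speeds; "tau": joint torques, N m; "eef_pos": TCP position; "ee_rot": TCP orientation; "force": force on the tool from outside, world axes, zero at the start; "wrist_torque": the same for the moment, N m; "grip_width": opening from 0.0 (shut) to 1.0 (fully open); "grip_force": force on a finger pad.
Only numpy, scipy, OpenCV 4.12 (cv2) and the standard library are available. Lean on these libraries where they do the work, as an engineer would, in place of code of your own. Each camera call takes 0.05 s, during which the arm holds its last target. There are 200 camera calls.

## Working session

There is one attempt and no reset: what is moved stays moved. The work goes in short steps, Python scripts to look and compute and a tool call to move; the robot and the scene stay as the last step left them, time stands still between calls to the robot, and variables do not carry over. Pictures are saved under pics/ and viewed, at most 10 in all, crops included, and the job is handed in when it is done.

Besides the shell and the picture viewer there is one more tool, called after "Request:" as name([rows], argument=value, ...), one row to a line, values as JSON. servo_tool: Moves the arm, as the interface text tells. Its arguments: {"type":"object","properties":{"commands":{"type":"array"},"squeeze":{"type":"number"}},"required":["commands"]}

```bash
mkdir -p pics
python3 - <<'E'
from rig import *
import cv2,pickle
s=sense();print({k:s[k] for k in('time_s','eef_pos','ee_rot','force','grip_width')})
d={}
for n in('scene','top'):
    c=capture(n);d[n]=c;cv2.imwrite(f'pics/{n}.png',c['pixels'][:,:,::-1]);print(n,c['fx'],c['distortion'],c['rvec'],c['tvec'])
pickle.dump(d,open('c0.pkl','wb'))
E
```

```text
{'time_s': 0.0, 'eef_pos': array([194.48395683, 487.36092009, 230.71560145]), 'ee_rot': array([-2.67428621e-04,  1.88752451e-01,  9.82024471e-01, -6.15179293e-04]), 'force': array([-0.13048678,  0.07394625,  0.41382681]), 'grip_width': 1.0009985311092318}
scene 545.4349422444001 [-0.07048907  0.          0.          0.          0.        ] [ 0.71340363  2.44215029 -1.33547094] [ 449.24868216 -106.65050772 1350.4525679 ]
top 572.2586344051276 [-0.14803566  0.          0.          0.          0.        ] [ 2.19055967 -2.21272634  0.03336473] [   3.50491013  537.66146021 1044.76549232]
```

View pics/top.png

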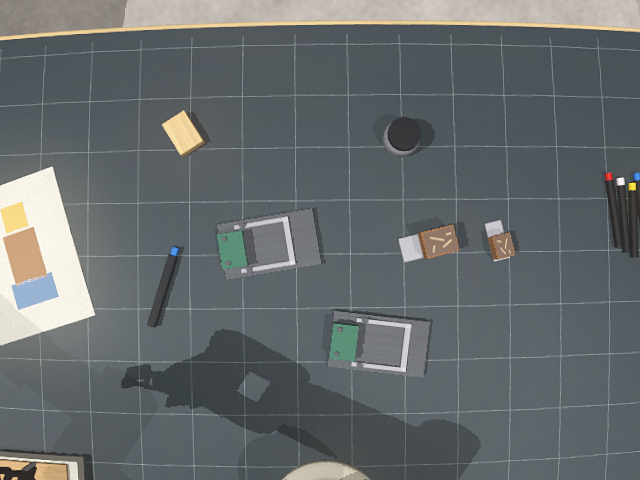

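View pics/scene.png

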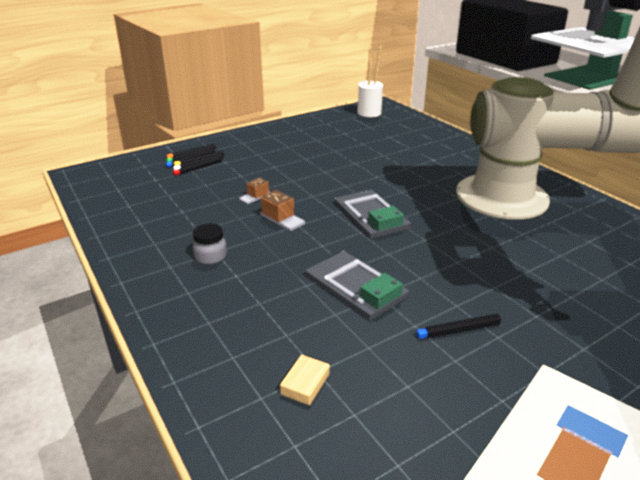

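The top view shows the far holder at about (268,243) with its green lip to the left at (232,250). The larger block is at (438,241) with its toe at (410,248). The near holder (380,343) and the small block (500,241) are the look-alikes.

```bash
cat > h.py <<'E'
import numpy as np,cv2
def K(c): return np.array([[c['fx'],0,c['cx']],[0,c['fy'],c['cy']],[0,0,1.]])
def ext(c,eef=None):
    """R,t camera->world"""
    if 'rvec' in c:
        R=cv2.Rodrigues(np.array(c['rvec'],float))[0].T; return R,-R@np.array(c['tvec'],float)
    from scipy.spatial.transform import Rotation as Ro
    p,q=eef; T=np.array(c['T_tool_cam']); A=Ro.from_quat(np.array(q)[[1,2,3,0]]).as_matrix()
    return A@T[:3,:3],A@T[:3,3]+np.array(p)
def cast(c,uv,z,eef=None):
    R,t=ext(c,eef); n=cv2.undistortPoints(np.array(uv,float).reshape(-1,1,2),K(c),np.array(c['distortion'],float)).reshape(-1,2)
    d=np.c_[n,np.ones(len(n))]@R.T
    return t+d*((z-t[2])/d[:,2])[:,None]
def cloud(c,eef=None):
    R,t=ext(c,eef); v,u=np.mgrid[:480,:640]
    n=cv2.undistortPoints(np.c_[u.ravel(),v.ravel()].astype(float).reshape(-1,1,2),K(c),np.array(c['distortion'],float)).reshape(-1,2)
    return (t+(np.c_[n,np.ones(len(n))]*c['z_map'].reshape(-1,1))@R.T).reshape(480,640,3)
def rect(c,mask,z,eef=None):
    cs,_=cv2.findContours(mask.astype(np.uint8),cv2.RETR_EXTERNAL,cv2.CHAIN_APPROX_NONE)
    out=[]
    for k in cs:
        if cv2.contourArea(k)<80: continue
        w=cast(c,k,z,eef)[:,:2].astype(np.float32)
        (x,y),(a,b),_=r=cv2.minAreaRect(w); B=cv2.boxPoints(r)
        e=B[1]-B[0];f=B[2]-B[1]; l=e if np.hypot(*e)>np.hypot(*f) else f
        out.append((round(x,1),round(y,1),round(max(a,b),1),round(min(a,b),1),round(float(np.degrees(np.arctan2(l[1],l[0]))),1)))
    return out
E
python3 - <<'E'
import pickle
from h import *
c=pickle.load(open('c0.pkl','rb'))['top']; im=c['pixels'].astype(int); P=cloud(c)
hsv=cv2.cvtColor(c['pixels'],cv2.COLOR_RGB2HSV)
v,u=np.mgrid[:480,:640]; roi=(u>140)&(u<560)&(v>90)&(v<400)
g=roi&(hsv[...,0]>60)&(hsv[...,0]<85)&(hsv[...,1]>100)
print('lip',rect(c,g,39.5), [np.median(P[g&(v<300)][:,2])])
w=roi&(hsv[...,0]<20)&(hsv[...,1]>80)&(v>200)
w=cv2.morphologyEx(w.astype(np.uint8),cv2.MORPH_CLOSE,np.ones((7,7)))
print('wood',rect(c,w,52),np.median(P[(w>0)&(u<470)][:,2]))
for lo,hi,z in((6,80,14),(3.5,80,8)):
    m=cv2.morphologyEx((roi&(P[...,2]>lo)&(P[...,2]<hi)).astype(np.uint8),cv2.MORPH_OPEN,np.ones((3,3)))
    print('h',lo,rect(c,m,z))
E
```

```text
lip [] [np.float64(39.0719481774853)]
wood [(509.7, -320.2, 42.2, 41.1, 13.4), (519.1, -206.1, 65.4, 48.3, -76.7)] 52.19789209385618
h 6 [(332.9, -101.2, 178.9, 105.5, 82.5), (440.6, 296.2, 156.3, 18.9, -18.1), (511.1, -332.2, 46.8, 42.7, 13.4), (516.4, -195.7, 105.2, 50.0, -76.8), (518.9, 101.1, 182.6, 104.3, -81.0), (715.0, -148.9, 76.1, 66.4, -19.2), (728.0, 260.3, 74.8, 52.3, 32.8)]
h 3.5 [(332.2, -101.8, 180.2, 105.9, 82.3), (440.2, 297.6, 157.2, 19.6, -18.5), (516.4, -196.4, 106.6, 50.3, -76.8), (521.5, -331.4, 71.7, 43.4, 13.4), (519.0, 101.5, 184.0, 104.9, -81.0), (716.1, -149.7, 76.2, 67.1, -15.3), (729.3, 261.4, 76.4, 54.0, 31.5)]
```

Request:
servo_tool([
  [-1, [0, 0, 0], [0, 0, 0.98]],
  [-1, [0, 0, 0], [0, 0, 0.98]],
  [-1, [0, 0, 0], [0, 0, 0.98]],
  [-1, [0, 0, 0], [0, 0, 0.98]],
  [-1, [0, 0, 0], [0, 0, 0.98]],
  [-1, [0, 0, 0], [0, 0, 0.98]],
  [-1, [0, 0, 0], [0, 0, 0.98]],
  [-1, [0, 0, 0], [0, 0, 0.98]],
  [-1, [0, 0, 0], [0, 0, 0.98]],
  [-1, [0, 0, 0], [0, 0, 0.98]],
])

```text
time_s: 0.93
eef_pos: [194.5, 487.5, 231.0]
ee_rot: [0.0, 0.648, 0.761, -0.0]
force: [-0.0, 0.6, 0.1]
grip_width: 0.998
grip_force: 0.0
```

```bash
cat >> h.py <<'E'
def delta(s,p,yaw):
    "tool-frame shift m, world yaw of tool x now and turn (units of 6deg about tool z) to yaw"
    from scipy.spatial.transform import Rotation as Ro
    A=Ro.from_quat(np.array(s['ee_rot'])[[1,2,3,0]]).as_matrix()
    y=np.degrees(np.arctan2(A[1,0],A[0,0]))
    return np.round(A.T@(np.array(p)-s['eef_pos'])/1000,4),round(y,2),np.round(-(yaw-y)/6,3),'tilt',np.round(A[2,:2],4)
E
python3 - <<'E'
from rig import *
from h import *
s=sense();print(s['time_s'],s['eef_pos'],s['joints'])
print(delta(s,(519,102,230),99))
c=capture('wrist');print(np.round(c['T_tool_cam'],3),c['fx'])
E
```

```text
0.9333 [194.54471709 487.47307803 230.95272781] [ 9.67644252e-01  3.13238773e-01  1.49814604e+00 -1.14167225e-05
  1.33094691e+00  8.07931603e-01]
(array([-0.4322,  0.259 ,  0.0011]), np.float64(99.15), np.float64(0.025), 'tilt', array([-0.0005, -0.0005]))
[[-2.00000e-03 -9.60000e-01 -2.82000e-01  7.10600e+01]
 [ 1.00000e+00 -2.00000e-03 -0.00000e+00  4.14000e-01]
 [-0.00000e+00 -2.82000e-01  9.60000e-01 -1.42016e+02]
 [ 0.00000e+00  0.00000e+00  0.00000e+00  1.00000e+00]] 356.9204907072698
```

Request:
servo_tool([
  [-1, [-0.034, 0.0216, 0], [0, 0, 0]],
  [-1, [-0.034, 0.0216, 0], [0, 0, 0]],
  [-1, [-0.034, 0.0216, 0], [0, 0, 0]],
  [-1, [-0.034, 0.0216, 0], [0, 0, 0]],
  [-1, [-0.034, 0.0216, 0], [0, 0, 0]],
  [-1, [-0.034, 0.0216, 0], [0, 0, 0]],
  [-1, [-0.034, 0.0216, 0], [0, 0, 0]],
  [-1, [-0.034, 0.0216, 0], [0, 0, 0]],
  [-1, [-0.034, 0.0216, 0], [0, 0, 0]],
  [-1, [-0.034, 0.0216, 0], [0, 0, 0]],
])

```text
time_s: 1.82
eef_pos: [464.4, 185.8, 231.2]
ee_rot: [-0.0, 0.646, 0.764, -0.0]
force: [0.3, 1.3, -0.4]
grip_width: 1.0
grip_force: 0.0
```

Request:
servo_tool([
  [-1, [-0.034, 0.0216, 0], [0, 0, 0]],
  [-1, [-0.015, 0.0216, 0], [0, 0, 0]],
  [-1, [0, 0, 0], [0, 0, 0]],
  [-1, [0, 0, 0], [0, 0, 0]],
])

```text
time_s: 2.15
eef_pos: [514.5, 145.6, 230.6]
ee_rot: [-0.001, 0.646, 0.763, -0.0]
force: [-0.8, 0.2, 0.1]
grip_width: 1.002
grip_force: 0.0
```

Run:
```python
from rig import *
from h import *
import pickle
s=sense();c=capture('wrist');pickle.dump((s,c),open('w1.pkl','wb'))
print(s['time_s'],s['eef_pos'],delta(s,(519,102,230),99))
cv2.imwrite('pics/w1.png',c['pixels'][:,:,::-1])
```

```text
2.15 [514.53432047 145.59054152 230.56361363] (array([-0.0437, -0.0027,  0.0006]), np.float64(99.45), np.float64(0.075), 'tilt', array([ 0.0002, -0.0014]))
```

View pics/w1.png

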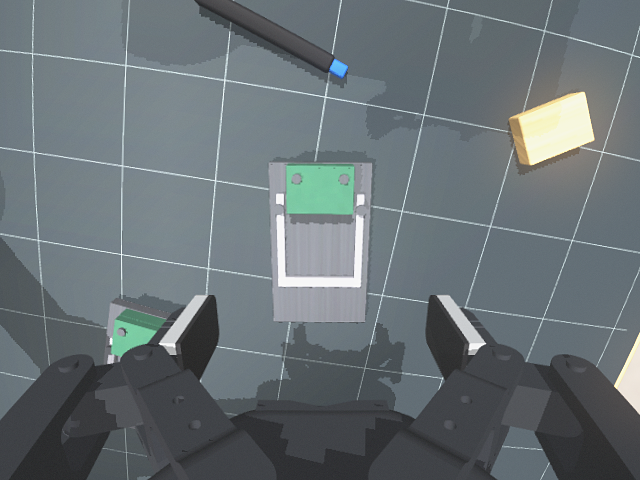

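The wrist view shows the holder square-on. The lip spans columns 286-354 and rows 165-214 and the bar is at (320,281). The strips sit at columns 280 and 359, and the bed spans columns 270-370.

Run:
```python
from h import *
import pickle
s,c=pickle.load(open('w1.pkl','rb'));e=(s['eef_pos'],s['ee_rot']);P=cloud(c,e)
hsv=cv2.cvtColor(c['pixels'],cv2.COLOR_RGB2HSV);v,u=np.mgrid[:480,:640]
roi=(u>240)&(u<400)&(v>130)&(v<345)
g=roi&(hsv[...,0]>55)&(hsv[...,0]<90)&(hsv[...,1]>80)
print('lip z',np.median(P[g][:,2]),rect(c,g,39.5,e))
b=(roi&(hsv[...,1]<30)&(hsv[...,2]>200)).astype(np.uint8)
print('frame z',np.median(P[b>0][:,2]),rect(c,b,19,e))
bed=roi&(P[...,2]>7)&(P[...,2]<60)
print('bed',rect(c,bed,14,e))
# bar pocket-side edge along columns 295..345
pts=[]
for k in range(295,346,5):
    r=np.where(b[225:,k])[0]+225
    pts.append((k,r.min()-.5,r.max()+.5))
pts=np.array(pts);A=cast(c,pts[:,[0,1]],19,e);B=cast(c,pts[:,[0,2]],19,e)
print('bar inner',A.mean(0),'outer',B.mean(0),np.polyfit(A[:,0],A[:,1],1))
# lip front edge
pl=np.array([(k,np.where(g[:,k])[0].max()+.5) for k in range(292,350,6)]);L=cast(c,pl,39.5,e);print('lip front top',L.mean(0))
print('bed med z',np.median(P[roi&(u>295)&(u<345)&(v>230)&(v<268)][:,2]), 'table',np.median(P[150:300,420:500,2]))
```

```text
lip z 38.88453736793957 [(509.6, 164.3, 62.9, 46.2, 9.3)]
frame z 18.07783823976547 [(520.0, 96.6, 89.1, 80.7, 8.6)]
bed [(519.3, 99.5, 177.4, 103.8, -81.2)]
bar inner [525.3111445   68.48553744  19.        ] outer [527.18554542  56.98378044  19.        ] [  0.16510411 -18.24549157]
lip front top [512.65720182 140.93063441  39.5       ]
bed med z 13.338387617992112 table 0.1837025172698361
```

Request:
servo_tool([
  [-1, [-0.0374, -0.006, 0], [0, 0, 0]],
  [-1, [-0.0374, -0.006, 0], [0, 0, 0]],
  [-1, [-0.0374, -0.006, 0], [0, 0, 0]],
  [-1, [-0.0374, -0.006, 0], [0, 0, 0]],
  [-1, [-0.0374, -0.006, 0], [0, 0, 0]],
  [-1, [-0.0374, -0.006, 0], [0, 0, 0]],
  [-1, [-0.0374, -0.006, 0], [0, 0, 0]],
  [-1, [-0.0374, -0.006, 0], [0, 0, 0]],
  [-1, [-0.0374, -0.006, 0.02], [0, 0, 0]],
  [-1, [0, 0, 0.02], [0, 0, -0.64]],
])

```text
time_s: 3.03
eef_pos: [515.9, -198.0, 192.0]
ee_rot: [0.002, 0.622, 0.783, -0.0]
force: [0.4, 0.3, -1.1]
grip_width: 1.001
grip_force: 0.0
```

Request:
servo_tool([
  [-1, [0, 0, 0], [0, 0, 0]],
  [-1, [0, 0, 0], [0, 0, 0]],
])

```text
time_s: 3.2
eef_pos: [515.7, -192.1, 191.7]
ee_rot: [-0.001, 0.621, 0.784, 0.0]
force: [0.3, 0.1, 0.1]
grip_width: 1.0
grip_force: 0.0
```

Run:
```python
from rig import *
from h import *
import pickle,rig
print([ (n,getattr(rig,n)) for n in dir(rig) if 'depth' in n.lower()])
s=sense();c=capture('wrist');pickle.dump((s,c),open('w2.pkl','wb'));e=(s['eef_pos'],s['ee_rot']);P=cloud(c,e)
print(s['time_s'],s['eef_pos'],s['joints'],delta(s,(519,-206,100),103.3))
cv2.imwrite('pics/w2.png',c['pixels'][:,:,::-1])
hsv=cv2.cvtColor(c['pixels'],cv2.COLOR_RGB2HSV)
w=(hsv[...,0]<20)&(hsv[...,1]>80)&(P[...,2]>46)&(P[...,2]<60)&(np.hypot(P[...,0]-519,P[...,1]+206)<60)
w=cv2.morphologyEx(w.astype(np.uint8),cv2.MORPH_CLOSE,np.ones((7,7)))
print('wood top',rect(c,w,52,e),np.median(P[w>0][:,2]))
t=(P[...,2]>4)&(P[...,2]<13)&(np.hypot(P[...,0]-506,P[...,1]+155)<35)
print('toe',rect(c,t,8,e),np.median(P[t][:,2]))
```

```text
[('grip_depth', 18.700000000000003)]
3.2 [ 515.72643159 -192.13096321  191.73560143] [-5.69675810e-01  4.01825630e-01  1.47843625e+00  2.99553921e-04
  1.26323047e+00 -8.01641269e-01] (array([-0.0144,  0.0001,  0.0917]), np.float64(103.29), np.float64(-0.002), 'tilt', array([ 0.0016, -0.0011]))
wood top [(519.9, -207.8, 59.7, 47.4, -76.8)] 52.70511332052621
toe [(508.6, -162.6, 45.2, 36.3, 13.2)] 7.4984182840242966
```

View pics/w2.png

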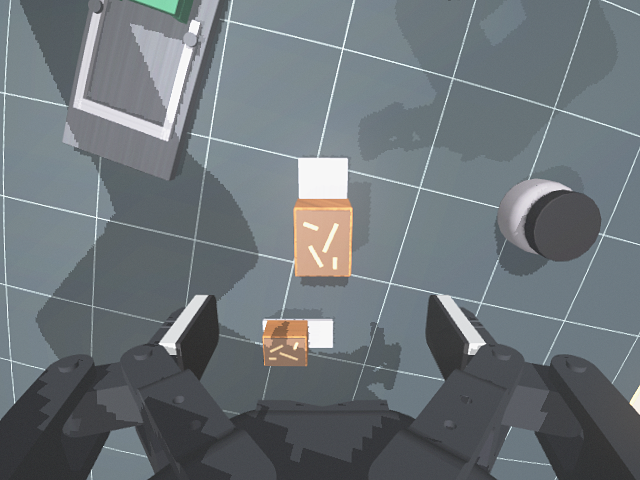

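The view shows the large block with its wood at (323,240) and its toe at (323,178). The measured sizes match those given (59.7 x 47.4 at z 52). I'll descend and grasp.

Request:
servo_tool([
  [-1, [-0.0162, 0.0005, 0.02], [0, 0, 0]],
  [-1, [0, 0, 0.035], [0, 0, 0]],
  [-1, [0, 0, 0.035], [0, 0, 0]],
  [-1, [0, 0, 0.035], [0, 0, 0]],
  [-1, [0, 0, 0.03], [0, 0, 0]],
  [-1, [0, 0, 0.0155], [0, 0, 0]],
  [-1, [0, 0, 0.008], [0, 0, 0]],
  [-1, [0, 0, 0], [0, 0, 0]],
  [-1, [0, 0, 0], [0, 0, 0]],
])

```text
time_s: 4.0
eef_pos: [521.3, -208.9, 15.0]
ee_rot: [0.001, 0.62, 0.784, 0.0]
force: [0.5, -0.3, -0.2]
grip_width: 1.002
grip_force: 0.0
```

Request:
servo_tool([
  [1, [0, 0, 0], [0, 0, 0]],
  [1, [0, 0, 0], [0, 0, 0]],
  [1, [0, 0, 0], [0, 0, 0]],
  [1, [0, 0, 0], [0, 0, 0]],
  [1, [0, 0, 0], [0, 0, 0]],
  [1, [0, 0, 0], [0, 0, 0]],
  [1, [0, 0, 0], [0, 0, 0]],
  [1, [0, 0, 0], [0, 0, 0]],
  [1, [0, 0, 0], [0, 0, 0]],
], squeeze=50)

```text
time_s: 4.75
eef_pos: [520.8, -209.4, 14.5]
ee_rot: [0.001, 0.621, 0.784, 0.0]
force: [-1.4, 1.2, 7.0]
grip_width: 0.556
grip_force: 53.4
```

Request:
servo_tool([
  [1, [0, 0, -0.005], [0, 0, 0]],
  [1, [0, 0, -0.015], [0, 0, 0]],
  [1, [0, 0, -0.03], [0, 0, 0]],
  [1, [0, 0, -0.02], [0, 0, 0]],
  [1, [0, 0, 0], [0, 0, 0]],
  [1, [0, 0, 0], [0, 0, 0]],
])

```text
time_s: 5.25
eef_pos: [520.3, -209.2, 83.4]
ee_rot: [0.0, 0.621, 0.784, 0.0]
force: [-0.6, -0.1, -6.0]
grip_width: 0.554
grip_force: 53.1
```

Request:
servo_tool([
  [1, [0.018, 0.005, 0], [0, 0, 0]],
  [1, [0.032, 0.0075, 0], [0, 0, 0]],
  [1, [0.032, 0.0085, 0], [0, 0, 0]],
  [1, [0.032, 0.0085, 0], [0, 0, 0]],
  [1, [0.032, 0.0085, 0], [0, 0, 0]],
  [1, [0.032, 0.0085, 0], [0, 0, 0]],
  [1, [0.032, 0.0085, 0], [0, 0, 0]],
  [1, [0.032, 0.0075, 0], [0, 0, 0.35]],
  [1, [0.015, 0.0036, 0], [0, 0, 0.35]],
  [1, [0, 0, 0], [0, 0, 0]],
])

```text
time_s: 6.08
eef_pos: [524.7, 59.3, 81.4]
ee_rot: [-0.002, 0.648, 0.761, -0.001]
force: [-0.2, -0.6, -4.0]
grip_width: 0.553
grip_force: 52.9
```

Request:
servo_tool([
  [1, [0, 0, 0], [0, 0, 0]],
  [1, [0, 0, 0], [0, 0, 0]],
])

```text
time_s: 6.25
eef_pos: [525.6, 55.5, 82.2]
ee_rot: [-0.001, 0.649, 0.761, -0.001]
force: [0.4, -0.7, -4.2]
grip_width: 0.557
grip_force: 52.9
```

Run:
```python
from rig import *
from h import *
import pickle
s=sense();c=capture('wrist');pickle.dump((s,c),open('w3.pkl','wb'));e=(s['eef_pos'],s['ee_rot']);P=cloud(c,e)
print(s['time_s'],s['eef_pos'],s['force'],s['grip_width'],delta(s,(526.2,56,65),99))
cv2.imwrite('pics/w3.png',c['pixels'][:,:,::-1])
```

```text
6.25 [525.59991842  55.52658619  82.21761503] [ 0.38720511 -0.70995268 -4.18459433] 0.5574498451609706 (array([0.0004, 0.0007, 0.0172]), np.float64(99.09), np.float64(0.016), 'tilt', array([ 0.0003, -0.002 ]))
```

View pics/w3.png

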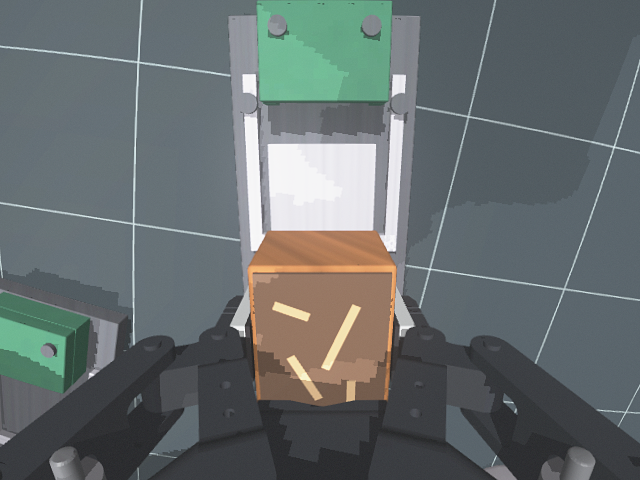

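The block is held straight. The toe's front edge is at row 143, columns 268-376, and the lip's front edge is at row 101, columns 260-391. I'll compare both in the same view.

Run:
```python
from h import *
import pickle
s,c=pickle.load(open('w3.pkl','rb'));e=(s['eef_pos'],s['ee_rot']);P=cloud(c,e)
O=np.array([519.15,100.5]);a=np.radians(99.0);E=np.array([[np.cos(a),np.sin(a)],[-np.sin(a),np.cos(a)]])
H=lambda p:np.c_[(p[:,:2]-O)@E.T,p[:,2]]
hsv=cv2.cvtColor(c['pixels'],cv2.COLOR_RGB2HSV);v,u=np.mgrid[:480,:640]
t=(u>262)&(u<382)&(v>138)&(v<228)&(P[...,2]>60)
Q=H(P[t]);print('toe z med',np.median(Q[:,2]))
for r in (165,190,215):
    m=t[r]; k=np.where(m)[0]; print(r,k.min(),k.max(),np.median(P[r,k,2]).round(2),H(cast(c,[(k.min()-.5,r),(k.max()+.5,r)],75.7,e)).round(1).tolist())
f=np.array([(k,np.where(t[:,k])[0].min()-.5) for k in range(275,370,5)]);F=H(cast(c,f,75.7,e));print('toe front',F.mean(0),'slope deg',np.degrees(np.polyfit(F[:,1],F[:,0],1)[0]))
g=(u>240)&(u<400)&(v<110)&(hsv[...,0]>55)&(hsv[...,0]<90)&(hsv[...,1]>80)
print('lip z',np.median(P[g&(v<85)][:,2]))
f=np.array([(k,np.where(g[:88,k])[0].max()+.5) for k in range(270,385,5)])
top=g&(P[...,2]>37); G=H(P[top]);print('lip pts x',np.percentile(G[:,0],[.5,99.5]),'y',np.percentile(G[:,1],[.5,99.5]))
for r in(50,70): 
    k=np.where(g[r])[0];print('lip sides',H(cast(c,[(k.min()-.5,r),(k.max()+.5,r)],39.5,e)).round(1).tolist())
b=(hsv[...,1]<30)&(hsv[...,2]>200)
for r in(130,200): 
    for lo,hi in((235,267),(377,415)):
        k=np.where(b[r,lo:hi])[0]+lo;print('strip',r,H(cast(c,[(k.min()-.5,r),(k.max()+.5,r)],19,e))[:,:2].round(1).tolist())
# wood top
w=(u>240)&(u<400)&(v>268)&(v<380)&(P[...,2]>112)
print('wood z by x',[(r,np.median(P[r][w[r]][:,2]).round(1)) for r in(280,320,360)])
print('TCP holder',H(np.array([s['eef_pos']])))
```

```text
toe z med 75.19155383062665
165 269 374 75.14 [[12.5, 22.3, 75.7], [12.5, -21.3, 75.7]]
190 270 373 75.33 [[2.1, 22.3, 75.7], [2.1, -21.3, 75.7]]
215 270 372 75.11 [[-8.6, 22.7, 75.7], [-8.6, -21.3, 75.7]]
toe front [21.10328251  1.0919112  75.7       ] slope deg -0.31789558311762217
lip z 38.90081834589421
lip pts x [40.82448633 85.88454464] y [-31.9177417   30.76611149]
lip sides [[63.9, 31.1, 39.5], [63.9, -32.3, 39.5]]
lip sides [[54.8, 31.0, 39.5], [54.8, -32.2, 39.5]]
strip 130 [[26.8, 43.5], [26.8, 36.2]]
strip 130 [[26.8, -37.7], [26.8, -44.4]]
strip 200 [[-12.7, 43.9], [-12.7, 36.3]]
strip 200 [[-12.7, -37.3], [-12.7, -44.3]]
wood z by x [(280, np.float64(120.7)), (320, np.float64(120.5)), (360, np.float64(120.8))]
TCP holder [[-45.428706     0.66488271  82.21761503]]
```

Request:
servo_tool([
  [1, [0, 0.0011, 0.01], [0, 0, 0]],
  [1, [0, 0, 0.015], [0, -0.2, 0]],
  [1, [0, 0, 0.01], [0, -0.3, 0]],
  [1, [0, 0, 0.0057], [0, 0, 0]],
  [1, [0, 0, 0], [0, 0, 0]],
  [1, [0, 0, 0], [0, 0, 0]],
  [1, [0, 0, 0], [0, 0, 0]],
])

```text
time_s: 6.88
eef_pos: [527.8, 55.4, 43.1]
ee_rot: [0.02, 0.649, 0.76, -0.017]
force: [0.6, -0.4, -4.1]
grip_width: 0.551
grip_force: 52.9
```

```bash
cat >> h.py <<'E'
def rep(s):
    from scipy.spatial.transform import Rotation as Ro
    O=np.array([519.15,100.5]);a=np.radians(99.0);E=np.array([[np.cos(a),np.sin(a)],[-np.sin(a),np.cos(a)]])
    A=Ro.from_quat(np.array(s['ee_rot'])[[1,2,3,0]]).as_matrix()
    f=lambda x,z:np.array(s['eef_pos'])+A@np.array([x,0,z])
    o=lambda p:np.round(np.r_[E@(p[:2]-O)+[0,.6],p[2]],2)
    print('t',round(s['time_s'],2),'TCP',o(np.array(s['eef_pos'])),'toe bottom',o(f(66.5,14.5)),'tail bottom',o(f(-35.5,14.5)),'pitch',np.round(np.degrees(np.arcsin(A[2,0])),2),'roll',np.round(np.degrees(np.arcsin(A[2,1])),2),'yaw',np.round(np.degrees(np.arctan2(A[1,0],A[0,0])),2))
    print('F holder',o(np.r_[O+np.array(s['force'][:2]),s['force'][2]])-[0,.6,0],s['grip_width'],s['grip_force'])
E
python3 -c "
from rig import *
from h import *
rep(sense())"
```

```text
t 6.88 TCP [-45.88  -0.84  43.11] toe bottom [19.78 -0.8  25.16] tail bottom [-82.08  -0.88  30.47] pitch -2.98 roll 0.06 yaw 99.05
F holder [-0.5  -0.49 -4.1 ] 0.5507182652660378 52.85707712173462
```

Request:
servo_tool([
  [1, [0, -0.0008, 0.004], [0, 0, 0]],
  [1, [0, 0, 0.0036], [0, 0, 0]],
  [1, [0, 0, 0], [0, 0, 0]],
  [1, [0, 0, 0], [0, 0, 0]],
  [1, [0, 0, 0], [0, 0, 0]],
])

```text
time_s: 7.3
eef_pos: [526.7, 55.3, 35.2]
ee_rot: [0.02, 0.649, 0.761, -0.017]
force: [0.4, 0.1, -2.9]
grip_width: 0.552
grip_force: 52.9
```

```bash
python3 -c "
from rig import *
from h import *
rep(sense())"
```

```text
t 7.3 TCP [-45.85   0.24  35.16] toe bottom [19.8   0.32 17.2 ] tail bottom [-82.06   0.19  22.54] pitch -3.0 roll 0.01 yaw 99.07
F holder [ 0.03 -0.37 -2.94] 0.5518882654324856 52.85838425159454
```

Request:
servo_tool([
  [1, [0.005, 0, -0.0003], [0, 0, 0]],
  [1, [0.006, 0, -0.0003], [0, 0, 0]],
  [1, [0.006, 0, -0.0003], [0, 0, 0]],
  [1, [0.006, 0, -0.0003], [0, 0, 0]],
  [1, [0.005, 0, -0.0003], [0, 0, 0]],
  [1, [0.004, 0, -0.0002], [0, 0, 0]],
  [1, [0.002, 0, -0.0001], [0, 0, 0]],
  [1, [0, 0, 0], [0, 0, 0]],
  [1, [0, 0, 0], [0, 0, 0]],
])

```text
time_s: 8.05
eef_pos: [521.2, 88.9, 35.1]
ee_rot: [0.02, 0.649, 0.761, -0.017]
force: [-0.6, 0.7, -4.8]
grip_width: 0.554
grip_force: 52.9
```

```bash
python3 -c "
from rig import *
from h import *
rep(sense())"
```

```text
t 8.05 TCP [-11.76   0.34  35.09] toe bottom [53.89  0.45 17.12] tail bottom [-47.97   0.29  22.47] pitch -3.01 roll 0.0 yaw 99.09
F holder [ 0.74  0.45 -4.77] 0.5536897766455032 52.85857915878296
```

Request:
servo_tool([
  [1, [0.002, 0, -0.0001], [0, 0, 0]],
  [1, [0.002, 0, -0.0001], [0, 0, 0]],
  [1, [0.002, 0, -0.0001], [0, 0, 0]],
  [1, [0, 0, 0], [0, 0, 0]],
  [1, [0, 0, 0], [0, 0, 0]],
])

```text
time_s: 8.47
eef_pos: [520.3, 94.9, 35.1]
ee_rot: [0.02, 0.649, 0.761, -0.017]
force: [0.1, -0.7, -3.0]
grip_width: 0.558
grip_force: 52.9
```

Request:
servo_tool([
  [1, [0.001, 0, -0.0001], [0, 0, 0]],
  [1, [0, 0, 0], [0, 0, 0]],
  [1, [0, 0, 0], [0, 0, 0]],
])

```text
time_s: 8.72
eef_pos: [520.1, 95.8, 35.1]
ee_rot: [0.02, 0.649, 0.761, -0.017]
force: [-0.2, 0.2, -4.0]
grip_width: 0.559
grip_force: 52.9
```

Request:
servo_tool([
  [1, [0.001, 0, 0], [0, 0, 0]],
  [1, [0, 0, 0], [0, 0, 0]],
  [1, [0, 0, 0], [0, 0, 0]],
])

```text
time_s: 8.97
eef_pos: [520.0, 96.5, 35.1]
ee_rot: [0.02, 0.649, 0.761, -0.017]
force: [-0.7, -2.6, -3.0]
grip_width: 0.557
grip_force: 52.9
```

```bash
python3 -c "
from rig import *
from h import *
rep(sense())"
```

```text
t 8.97 TCP [-4.04  0.35 35.13] toe bottom [61.6   0.44 17.14] tail bottom [-40.26   0.29  22.53] pitch -3.03 roll 0.0 yaw 99.08
F holder [-2.42  1.12 -2.99] 0.5574663056811701 52.861509919166565
```

Request:
servo_tool([
  [1, [0.001, 0, 0], [0, 0, 0]],
  [1, [0, 0, 0], [0, 0, 0]],
  [1, [0, 0, 0], [0, 0, 0]],
])

```text
time_s: 9.22
eef_pos: [519.8, 97.7, 35.1]
ee_rot: [0.02, 0.649, 0.761, -0.017]
force: [-0.3, -3.6, -3.0]
grip_width: 0.558
grip_force: 52.9
```

Request:
servo_tool([
  [1, [0.001, 0, -0.0001], [0, 0, 0]],
  [1, [0, 0, 0], [0, 0, 0]],
  [1, [0, 0, 0], [0, 0, 0]],
])

```text
time_s: 9.47
eef_pos: [519.7, 98.8, 35.1]
ee_rot: [0.02, 0.649, 0.761, -0.017]
force: [0.5, -3.4, -3.0]
grip_width: 0.553
grip_force: 52.9
```

Request:
servo_tool([
  [1, [0.001, 0, -0.0001], [0, 0, 0]],
  [1, [0, 0, 0], [0, 0, 0]],
  [1, [0, 0, 0], [0, 0, 0]],
])

```text
time_s: 9.72
eef_pos: [519.5, 99.8, 35.1]
ee_rot: [0.02, 0.649, 0.761, -0.017]
force: [-0.1, -4.2, -3.0]
grip_width: 0.555
grip_force: 52.9
```

```bash
python3 -c "
from rig import *
from h import *
rep(sense())"
```

```text
t 9.72 TCP [-0.76  0.36 35.12] toe bottom [64.89  0.45 17.15] tail bottom [-36.97   0.3   22.5 ] pitch -3.01 roll 0.01 yaw 99.08
F holder [-4.15  0.76 -2.96] 0.5546727054449734 52.88778841495514
```

Request:
servo_tool([
  [1, [0.001, 0, -0.0001], [0, 0, 0]],
  [1, [0.001, 0, 0], [0, 0, 0]],
  [1, [0.001, 0, -0.0001], [0, 0, 0]],
  [1, [0.0008, 0, 0], [0, 0, 0]],
  [1, [0, 0, 0], [0, 0, 0]],
  [1, [0, 0, 0], [0, 0, 0]],
])

```text
time_s: 10.22
eef_pos: [518.9, 103.5, 35.1]
ee_rot: [0.02, 0.649, 0.761, -0.017]
force: [0.3, -6.0, -2.2]
grip_width: 0.557
grip_force: 52.9
```

```bash
python3 -c "
from rig import *
from h import *
rep(sense())"
```

```text
t 10.22 TCP [ 2.95  0.36 35.15] toe bottom [68.6   0.45 17.16] tail bottom [-33.26   0.3   22.54] pitch -3.02 roll 0.0 yaw 99.09
F holder [-6.03  0.63 -2.15] 0.557356704627424 52.89537012577057
```

Request:
servo_tool([
  [1, [0.0001, 0, 0.001], [0, 0, 0]],
  [1, [0.0001, 0, 0.0009], [0, 0, 0]],
  [1, [0, 0, 0.0006], [0, 0.08, 0]],
  [1, [0.0001, 0, 0.0006], [0, 0.08, 0]],
  [1, [0, 0, 0.0006], [0, 0.08, 0]],
  [1, [0, 0, 0], [0, 0, 0]],
  [1, [0, 0, 0], [0, 0, 0]],
])

```text
time_s: 10.8
eef_pos: [519.2, 103.4, 31.6]
ee_rot: [0.011, 0.649, 0.761, -0.009]
force: [0.8, -5.2, -1.4]
grip_width: 0.552
grip_force: 53.1
```

```bash
python3 -c "
from rig import *
from h import *
rep(sense())"
```

```text
t 10.8 TCP [ 2.89  0.13 31.6 ] toe bottom [68.96  0.2  15.27] tail bottom [-33.     0.08  18.09] pitch -1.58 roll 0.04 yaw 99.07
F holder [-5.28  0.07 -1.35] 0.5518291225704381 53.14536988735199
```

Request:
servo_tool([
  [1, [0.0001, 0, 0.0006], [0, 0.08, 0]],
  [1, [0, 0, 0.0006], [0, 0.08, 0]],
  [1, [0, 0, 0], [0, 0, 0]],
  [1, [0, 0, 0], [0, 0, 0]],
])

```text
time_s: 11.13
eef_pos: [519.1, 103.5, 30.4]
ee_rot: [0.004, 0.649, 0.761, -0.003]
force: [1.1, -6.0, -1.2]
grip_width: 0.558
grip_force: 53.1
```

```bash
python3 -c "
from rig import *
from h import *
rep(sense())"
```

```text
t 11.13 TCP [ 2.98  0.13 30.38] toe bottom [69.32  0.21 15.16] tail bottom [-32.68   0.08  16.27] pitch -0.62 roll 0.04 yaw 99.07
F holder [-6.08 -0.16 -1.23] 0.5584495482131073 53.13311576843262
```

Tail is well below the bar top with no reaction force. I'll level the block and ease it down.

Request:
servo_tool([
  [1, [0, 0, 0.0006], [0, 0.1, 0]],
  [1, [0, 0, 0.0003], [0, 0, 0]],
  [1, [0, 0, 0], [0, 0, 0]],
  [1, [0, 0, 0], [0, 0, 0]],
])

```text
time_s: 11.47
eef_pos: [519.1, 103.5, 29.4]
ee_rot: [0.0, 0.649, 0.761, 0.0]
force: [0.0, -7.0, -1.8]
grip_width: 0.556
grip_force: 53.0
```

Request:
servo_tool([
  [1, [0, 0, 0.0003], [0, 0, 0]],
  [1, [0, 0, 0], [0, 0, 0]],
  [1, [0, 0, 0], [0, 0, 0]],
])

```text
time_s: 11.72
eef_pos: [519.2, 103.6, 29.2]
ee_rot: [0.0, 0.649, 0.761, 0.0]
force: [1.0, -6.5, -3.0]
grip_width: 0.555
grip_force: 53.1
```

```bash
python3 -c "
from rig import *
from h import *
rep(sense())"
```

```text
t 11.72 TCP [ 3.03  0.09 29.2 ] toe bottom [69.52  0.16 14.66] tail bottom [-3.248e+01  3.000e-02  1.471e+01] pitch -0.03 roll 0.05 yaw 99.07
F holder [-6.54  0.03 -3.02] 0.5547317669495083 53.05127799510956
```

Request:
servo_tool([
  [1, [0, 0, 0.0003], [0, 0, 0]],
  [1, [0, 0, 0], [0, 0, 0]],
  [1, [0, 0, 0], [0, 0, 0]],
])

```text
time_s: 11.97
eef_pos: [519.2, 103.6, 28.9]
ee_rot: [0.0, 0.649, 0.761, 0.0]
force: [1.5, -5.1, -2.8]
grip_width: 0.556
grip_force: 53.1
```

Request:
servo_tool([
  [1, [0, 0, 0.0002], [0, 0, 0]],
  [1, [0, 0, 0], [0, 0, 0]],
  [1, [0, 0, 0], [0, 0, 0]],
])

```text
time_s: 12.22
eef_pos: [519.2, 103.6, 28.7]
ee_rot: [0.0, 0.649, 0.761, 0.0]
force: [-0.2, -5.8, -1.1]
grip_width: 0.559
grip_force: 53.1
```

Request:
servo_tool([
  [1, [0, 0, 0.0002], [0, 0, 0]],
  [1, [0, 0, 0], [0, 0, 0]],
  [1, [0, 0, 0], [0, 0, 0]],
])

```text
time_s: 12.47
eef_pos: [519.2, 103.6, 28.5]
ee_rot: [0.0, 0.649, 0.761, 0.0]
force: [0.9, -5.7, -2.2]
grip_width: 0.56
grip_force: 53.2
```

Request:
servo_tool([
  [1, [0, 0, 0.0002], [0, 0, 0]],
  [1, [0, 0, 0], [0, 0, 0]],
  [1, [0, 0, 0], [0, 0, 0]],
])

```text
time_s: 12.72
eef_pos: [519.2, 103.6, 28.5]
ee_rot: [0.001, 0.649, 0.761, 0.0]
force: [0.2, -6.1, 0.1]
grip_width: 0.557
grip_force: 53.5
```

Request:
servo_tool([
  [1, [0, 0, 0], [0, 0, 0]],
  [1, [0, 0, 0], [0, 0, 0]],
], squeeze=20)

```text
time_s: 12.88
eef_pos: [519.2, 103.5, 28.5]
ee_rot: [0.001, 0.649, 0.761, 0.0]
force: [-0.3, -6.1, -0.6]
grip_width: 0.555
grip_force: 53.5
```

Request:
servo_tool([
  [-0.2, [0, 0, 0], [0, 0, 0]],
  [-0.3, [0, 0, 0], [0, 0, 0]],
  [-0.5, [0, 0, 0], [0, 0, 0]],
  [-0.8, [0, 0, 0], [0, 0, 0]],
  [-1, [0, 0, 0], [0, 0, 0]],
  [-1, [0, 0, 0], [0, 0, 0]],
  [-1, [0, 0, 0], [0, 0, 0]],
])

```text
time_s: 13.47
eef_pos: [518.8, 103.8, 28.1]
ee_rot: [-0.0, 0.649, 0.761, 0.0]
force: [-0.8, -0.3, 0.7]
grip_width: 1.001
grip_force: 0.0
```

Request:
servo_tool([
  [-1, [0, 0, 0], [0, 0, 0]],
  [-1, [0, 0, -0.01], [0, 0, 0]],
  [-1, [0, 0, -0.02], [0, 0, 0]],
  [-1, [0, 0, -0.03], [0, 0, 0]],
  [-1, [0, 0, -0.04], [0, 0, 0]],
  [-1, [0, 0, -0.04], [0, 0, 0]],
  [-1, [0, 0, 0], [0, 0, 0]],
  [-1, [0, 0, 0], [0, 0, 0]],
])

```text
time_s: 14.13
eef_pos: [519.7, 103.8, 170.8]
ee_rot: [0.002, 0.649, 0.761, 0.002]
force: [0.5, -1.1, -1.2]
grip_width: 1.0
grip_force: 0.0
```

Run:
```python
from rig import *
from h import *
s=sense();c=capture('wrist');e=(s['eef_pos'],s['ee_rot']);P=cloud(c,e);rep(s)
cv2.imwrite('pics/w4.png',c['pixels'][:,:,::-1])
hsv=cv2.cvtColor(c['pixels'],cv2.COLOR_RGB2HSV)
w=(hsv[...,0]<20)&(hsv[...,1]>80)&(P[...,2]>55)&(P[...,2]<80)&(np.hypot(P[...,0]-519,P[...,1]-103)<60)
w=cv2.morphologyEx(w.astype(np.uint8),cv2.MORPH_CLOSE,np.ones((7,7)))
print(rect(c,w,66,e))
Q=P[w>0];A=np.c_[Q[:,:2]-[519,103],np.ones(len(Q))];print('slope,z',np.linalg.lstsq(A,Q[:,2],rcond=None)[0],np.median(Q[:,2]))
```

```text
t 14.13 TCP [  3.14  -0.47 170.76] toe bottom [ 69.63  -0.45 156.19] tail bottom [-32.37  -0.6  156.29] pitch -0.05 roll 0.29 yaw 99.09
F holder [-1.12 -0.34 -1.24] 0.9997928807008958 0.0
[(519.1, 104.2, 59.9, 47.3, -81.1)]
slope,z [-3.83128556e-02  2.05549761e-01  6.70191933e+01] 66.70905267304471
```

View pics/w4.png

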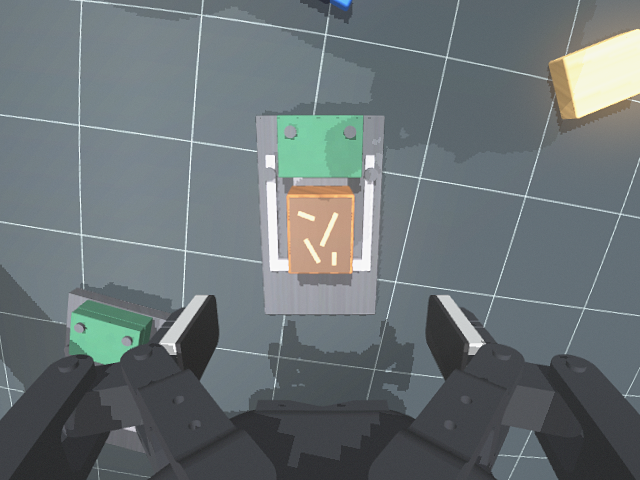

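The picture shows the wood at (320,230) behind the bar (row 265) with the toe under the lip. I'll check flatness on the interior top pixels only.

Run:
```python
from rig import *
from h import *
s=sense();c=capture('wrist');e=(s['eef_pos'],s['ee_rot']);P=cloud(c,e)
def fit(r,m=None):
    Q=P[r].reshape(-1,3); Q=Q[(Q[:,2]>0)&(Q[:,2]<90)]; m0=Q.mean(0); return np.round(np.linalg.lstsq(np.c_[Q[:,:2]-m0[:2],np.ones(len(Q))],Q[:,2],rcond=None)[0],4)
print('top',fit(np.s_[202:266,294:348]),'lip',fit(np.s_[140:172,285:355]),'bed',fit(np.s_[280:308,275:365]))
```

```text
top [-1.00000e-04 -1.00000e-04  6.69114e+01] lip [-1.20000e-03 -2.60000e-03  3.89731e+01] bed [-5.00000e-04 -2.00000e-03  1.33792e+01]
```

```bash
python3 -c "
from rig import *
print(finish_job())"
```

```text
the job is handed in; nothing more can be done
None
```

The block is loaded and handed in. It lies flat on the bed behind the bar with its toe under the lip and the gripper clear. The arm measured no more than about 7 N while pushing in. I planned moves clear of the tin, marker and blank but did not re-measure them, and the hand-in returned no verdict.

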